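# Peel the top caul off a glued press stack and present it

## Robot

A 6-joint arm with a two-finger parallel gripper is mounted at the origin on the work surface. World frame = base frame: x ahead of the robot, y to its left, z up, the work surface at z = 0. Lengths are in mm, angles in rad, forces in N, time in s.
With the tool pointing down it reaches from about 350 to 725 mm from the base axis. Payload 6 kg.
Tool frame: the origin (TCP) lies on the centre line of the jaws, within the pads' length; the fingertips stand 8 mm ahead of it and the grasp point (between the pads) lies 11 mm behind it; z points along the fingers, y is the line along which they close (so a half turn about z gives the same grasp; the last joint's range is limited). The gripper opens to 85 mm and grips with 20 to 120 N. Pads are 22 mm wide; open, the fingers measure 114 mm over their backs; the gripper's body (76 mm by 85 mm) begins 54 mm behind the grasp point. The pads swing forward as they close: fully open they stand 13 mm farther back than shut.
Start: joints at [1.588, 0.04, 0.085, 0, -1.615, -0.334], TCP at [186.89, 570.125, 203.261] pointing down, gripper open.
Joint ranges: [-2.56, 2.56], [-1.29, 2.01], [-1.08, 1.49], [-3.29, 1.98], [-2.81, -0.18], [-2.99, 2.99]. Speed limits (rad/s): [2.57, 2.57, 3.01, 3.14, 3.14, 3.14].

## Interface

Orientations are given as a 3x3 rotation matrix whose columns are the frame's x, y, z axes.
In Python, from workcell import arm gives the robot as it stands.
- The arm moves only by the tool play_rows, never from a script. Its argument "rows" is one flat list of numbers, 4 for each row, row after row: the shift along the tool's x, y, z in m, then the turn about the tool's z in rad. A call has 1 to 10 rows; each row is the pose to reach, as a shift and turn from the pose commanded when the call began, along the tool's axes at that moment; what a row does not reach only later rows make up. A row lasts 1/8 s, in which the tool goes at most 62.5 mm and 10.7 degrees, less where a joint would pass 70% of its speed; a pose out of reach is approached as far as the arm can. A call with a gripper value outside its range is refused whole. "grip" is the opening, from 0 (shut) to 1 (fully open), set as the call begins (left out, the last holds). The fingers move at their own pace and stop on an object; the grip force is fixed at half the most. Time passes only in rows, so rows that repeat a pose let the fingers close. It gives the time, the measured TCP pose, the force, the opening and the grip force at its end, in the units of the state.
- arm.state(): the state, without advancing time (a new reading comes with each control period).
- arm.camera(name): name is "scene" or "top" or "wrist"; returns a dict with "image" (480x640x3 uint8, red, green, blue), "depth" (480x640 float32, mm along the optical axis (not along the pixel's ray), 0 where there is no reading), "K" (3x3 intrinsics, pixels), "world_to_cam" (4x4, takes a point from world to camera coordinates). Camera axes: x right, y up, looking along -z (the intrinsics and any distortion apply to the point x, -y, -z); pixel columns grow to the right and rows downward; lengths in mm; the calibration is good to about 2 mm. A picture is of the moment at which its call begins.
- arm.finish_job(): hands the job in; it is judged then, once.
The state is a dict: "time": time; "joints": joint angles; "qvel": joint speeds; "effort": joint torques, N m; "tool_pos": TCP position; "tool_rot": TCP orientation; "wrist_force": force on the tool from outside, world axes, zero at the start; "torque": the same for the moment, N m; "width": opening from 0.0 (shut) to 1.0 (fully open); "gripper_force": force on a finger pad.
Only numpy, scipy, OpenCV 4.12 (cv2) and the standard library are available. Lean on these libraries where they do the work, as an engineer would, in place of code of your own. Each camera call takes 0.05 s, during which the arm holds its last target. There are 200 camera calls.

## Task

The top caul (the curved cover plate with an upright grip tab at one corner) is stuck fast on the pressed blank under it, its long edges pinched by the form's sprung rubber grips. Lift the caul by its tab so that the tabbed end comes up first while the opposite end still rests on the blank, peel it right off, and hold it roughly level over the middle of the shallow metal scraping tray, about 20 cm above the bench. Finish while still holding it there; the blank must stay in its form and nothing else on the bench may be disturbed.

Things in the scene. Friction and masses are not known exactly. Their poses are not given: they have to be found in the camera images.
- form: Lower press form: plywood block with a shallow lengthwise trough, 270 x 170 x 46 mm, fixed to the bench. Origin: centre of its underside; x along the trough (the long way), z up. The trough floor is 36 mm above the origin. The blank and, on it, the caul lie centred in it, their axes parallel to the form's.
- blank_mid (a point): Middle of the pressed blank: loose curved plywood plate 244 x 138 mm, 8 mm thick, lying in the form's trough under the caul. This point is half-way through its thickness. It must stay there.
- caul_grip (a point): Grip point on the axis of the caul's upright tab: a wooden block 12 mm thick (caul's y), 30 mm long (x), standing 45 mm up from the plate; this point is 19 mm below its top and 26 mm above the plate around it. Pinch the tab across its thickness. Axes are the caul's: x the long way towards the tabbed end, y towards the tabbed side, z up.
- caul_mid (a point): Middle of the caul, half-way through its thickness, at (-70, -50, -34) mm from the grip point in the caul's axes. The caul is a curved plywood plate of the blank's outline (244 x 138 mm, 8 mm thick, about 140 g), lying on the blank, convex side down.
- caul_far (a point): Corner of the caul diagonally opposite the tab, on its upper face, at (-155, -105, -25) mm from the grip point. Four sprung rubber pads on the form pinch the caul's long edges, two at 30 mm from its middle towards the tab and two at 70 mm the other way; each drags with 2 to 4 N and lets go after some 10 mm of lift. Tilting the caul 0.24 rad about its far end frees most of it; under 15 N at the tab does it.
- tray: Shallow white-enamelled metal scraping tray, open on top, 220 x 200 x 35 mm, fixed to the bench. Origin: centre of its underside, z up.
- crate: Open plywood hardware box with four compartments holding skate wheels and bolts, 200 x 170 x 60 mm, fixed to the bench; a bystander. Origin: centre of its underside.
- glue_bottle: White glue bottle, 60 mm across, 150 mm tall, standing loose; leave alone. Origin: centre of its underside.
- jar: Glass jar with a metal cap, 64 mm across, 75 mm tall, loose; leave alone. Origin: centre of its underside.
- sanding_block: Cork sanding block 110 x 65 x 35 mm, loose; leave alone. Origin: centre of its underside.
- offcut: Dark wood offcut 160 x 50 x 20 mm, loose; leave alone. Origin: centre of its underside.
- screwdriver: Screwdriver lying loose; leave alone. Origin: under its middle.
- wrench: Steel wrench lying loose; leave alone. Origin: under its middle.
- mug: White ceramic mug, 80 mm across, 90 mm tall, loose; leave alone. Origin: centre of its underside.

How it is judged (in metres and radians):
On the way:
1. the tabbed end is lifted (tab up at least 18 mm) while the opposite corner is still down (up less than 10 mm) (z of caul_grip in the frame of form above 0.1 m and z of caul_far in the frame of form below 0.067 m), for 0.1 s.
At the end, for the whole second after the job is handed in: The caul is held still in the gripper (finger contact over 1 N, slower than 3 cm/s), touching neither tray nor blank, its middle 14 to 28 cm above the bench and within 5 cm of the tray's middle seen from above, tilted less than 20 degrees; the blank is within 10 mm of where it lay, flat in the form (contact force between caul and the fingers above 1 N and height (world z) of caul_mid between 0.14 and 0.28 m and angle between caul_mid's own z axis and vertical below 0.35 rad and horizontal distance between caul_mid and tray below 0.05 m and linear speed of caul below 0.03 m/s and contact force between caul and tray below 0.2 N and contact force between caul and blank below 0.2 N and distance of blank_mid from where it was at the start of the episode below 0.01 m and angle between blank_mid's own z axis and vertical below 0.08 rad); the arm keeps its last pose, push and grip.
It fails at once if the blank is pulled out of its place (moved over 15 mm) (distance of blank_mid from where it was at the start of the episode above 0.015 m).
It fails at once if a bystander is shifted by more than 25 mm or knocked over (distance of any of glue_bottle, jar, sanding_block, offcut, screwdriver, wrench, mug from where it was at the start of the episode above 0.025 m or angle between any of glue_bottle, jar, mug's own z axis and vertical above 0.5 rad).
It also fails if it takes over 48 s, if anything falls off the work surface, if the arm or the gripper's body presses on something with over 40 N, if the wrist force passes 120 N, or if a joint passes its speed limit or range.

## Working session

There is one attempt and no reset: what is moved stays moved. The work goes in short steps, Python scripts to look and compute and a tool call to move; the robot and the scene stay as the last step left them, time stands still between calls to the robot, and variables do not carry over. Pictures are saved under pics/ and viewed, at most 10 in all, crops included, and the job is handed in when it is done.

Besides the shell and the picture viewer there is one more tool, called after "Emit:" by a JSON object that holds its "api" and its "payload", one argument or row to a line. play_rows: Moves the arm, as the interface text tells. Its arguments: {"type":"object","properties":{"rows":{"type":"array","items":{"type":"number"}},"grip":{"type":"number"}},"required":["rows"]}

```bash
mkdir -p pics; python3 - <<'E'
from workcell import arm
import cv2,numpy as np
for n in ["scene","top"]:
    c=arm.camera(n); cv2.imwrite(f"pics/{n}0.png",c["image"][:,:,::-1]); np.savez(f"{n}0.npz",**c)
s=arm.state(); print(s["time"],s["tool_pos"],np.round(s["tool_rot"],3))
E
```

```text
0.1 [186.7368198  569.84184284 202.36557143] [[ 0.95  -0.312 -0.   ]
 [-0.312 -0.95  -0.002]
 [ 0.     0.002 -1.   ]]
```

View pics/top0.png

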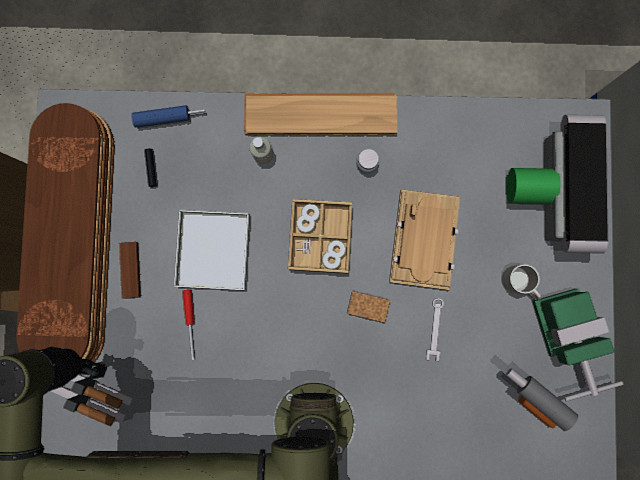

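View pics/scene0.png

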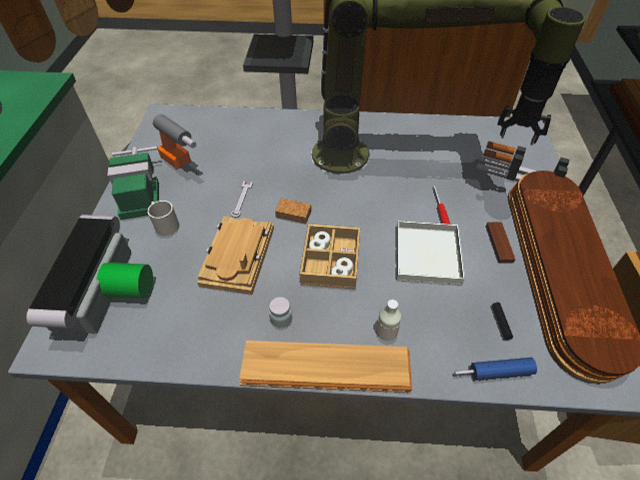

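The top view shows the form at about (425,240) with its tab at (412,210). The tray is at (212,251), and the crate lies between them.

```bash
cat > h.py <<'E'
import numpy as np,cv2
def cloud(c):
    """world point (mm) for each pixel"""
    d=c["depth"].astype(float); v,u=np.mgrid[:480,:640]; K=c["K"]
    P=np.stack([(u-K[0,2])/K[0,0]*d,-(v-K[1,2])/K[1,1]*d,-d,np.ones_like(d)],-1)
    return (P@np.linalg.inv(c["world_to_cam"]).T)[...,:3]
def rect(P,m):
    """min-area rect in world xy: centre, size, angle"""
    return cv2.minAreaRect(P[m][:,:2].astype(np.float32))
E
python3 - <<'E'
import numpy as np; from h import *
c=dict(np.load("top0.npz")); print({k:c[k] for k in c if k not in("image","depth","K","world_to_cam")})
P=cloud(c); v,u=np.mgrid[:480,:640]; z=P[...,2]
box=lambda a,b,e,f:(u>a)&(u<b)&(v>e)&(v<f)
f=box(375,475,180,300)
print("form",rect(P,f&(z>30)), "tab",rect(P,f&(z>82)),(f&(z>82)).sum(),np.percentile(z[f&(z>82)],[0,50,100]))
np.set_printoptions(linewidth=200); print(z[200:222,402:424].round().astype(int))
t=box(165,260,200,300); print("tray",rect(P,t&(z>20)),z[t].max(), z[box(200,220,240,260)].mean())
for n,b in dict(crate=(280,360,190,280),jar=(350,385,140,178),bottle=(240,280,130,170),cork=(340,395,285,325)).items():
    m=box(*b)&(z>15); print(n,rect(P,m),z[m].max().round())
E
```

```text
{}
form ((504.8934326171875, -214.8279571533203), (340.73614501953125, 320.0350036621094), 84.02165985107422) tab ((481.8420104980469, -154.08969116210938), (24.99090576171875, 343.9097595214844), 47.506832122802734) 100 [  83.00738484  102.97038336 1809.07753263]
[[  29   42   41   40   41   41   45   33   35   42   37   33   35   34   37   35   38   33   44   55   48   47]
 [  39   41   48   47   54   43   35   42   39   40   36   42   38   38   45   40   30   37   48   53   47   47]
 [  34   37   38   50   44   48   41   43   42   35   45   49   34   35   38   32   29   44   52   55   55   57]
 [  43   41   36   54   36   34   40   39   39   49   39   37   37   38   28   38   32   57   58   52   42   50]
 [  41   37   39   35   56   50   58   59   64   38   99  103   99   97   35   32   33   54   48   51   50   53]
 [  42   36   41   44   62   62   62   54   63   83   97   97   94   99   95   50   44   43   48   54   56   48]
 [  47   41   43   48   62   57   60   55   63   87  108   99   93  106   97   49   47   53   49   48   56   57]
 [  42   42   45   41   60   61   58   45   
[... 1544 characters left out ...]
   52   58   58   45   61   56   58   52   54   60   54   53   53   49   50   53   60   41   56   47   49]]
tray ((476.0199279785156, 197.01695251464844), (256.466064453125, 434.4026794433594), 4.060927867889404) 1809.0775326284006 8.41500568155056
crate ((494.0473327636719, -5.036163330078125), (174.99322509765625, 259.073974609375), 87.77103424072266) 1809.0
jar ((571.193115234375, -71.88421630859375), (62.7450065612793, 419.6156311035156), 69.75567626953125) 1809.0
bottle ((599.8082885742188, 82.97740936279297), (521.814208984375, 97.82789611816406), 21.830570220947266) 1809.0
cork ((334.81805419921875, -112.98535919189453), (176.9733428955078, 64.95697021484375), 77.4227294921875) 1809.0
```

```bash
cat >> h.py <<'E'
def clean(m):
    """largest blob after a 3x3 opening"""
    m=cv2.morphologyEx(m.astype(np.uint8),cv2.MORPH_OPEN,np.ones((3,3)))
    n,l,s,_=cv2.connectedComponentsWithStats(m); return l==1+s[1:,4].argmax()
E
python3 - <<'E'
import numpy as np; from h import *
c=dict(np.load("top0.npz")); P=cloud(c); v,u=np.mgrid[:480,:640]; z=P[...,2]; ok=z<300
box=lambda a,b,e,f:(u>a)&(u<b)&(v>e)&(v<f)
for n,b,h in [("form",(375,475,180,300),22),("tab",(405,422,200,220),82),("tray",(165,260,200,300),4),("crate",(280,360,190,280),22),("jar",(350,385,140,178),30),("bottle",(240,280,130,170),30),("cork",(340,395,285,325),15)]:
    m=clean(box(*b)&(z>h)&ok); print(n,np.round(P[m].mean(0)),rect(P,m))
E
```

```text
form [ 521. -301.   49.] ((523.4525146484375, -303.15911865234375), (169.64892578125, 268.07867431640625), 83.5705337524414)
tab [ 597. -260.   98.] ((598.1181030273438, -260.1107177734375), (11.921177864074707, 29.742692947387695), 86.74046325683594)
tray [486. 402.  25.] ((483.53155517578125, 402.3009948730469), (27.769630432128906, 223.51502990722656), 83.12174224853516)
crate [525.  -4.  47.] ((523.3777465820312, -3.8154296875), (170.2720947265625, 200.55238342285156), 87.77103424072266)
jar [ 738. -133.   67.] ((740.3416137695312, -133.29794311523438), (60.561153411865234, 61.010292053222656), 25.972576141357422)
bottle [756. 165. 103.] ((763.2178344726562, 168.0845489501953), (58.589202880859375, 57.516929626464844), 0.9796978235244751)
cork [ 327. -145.   34.] ((327.45721435546875, -145.40098571777344), (110.34266662597656, 64.77865600585938), 77.80033874511719)
```

Emit:
{"api": "play_rows", "payload": {
  "rows": [0.032, 0.033, 0, -0.02, 0.065, 0.066, 0, -0.04, 0.097, 0.099, 0, -0.06, 0.13, 0.132, 0, -0.08, 0.162, 0.165, 0, -0.1, 0.195, 0.198, 0, -0.12, 0.227, 0.231, 0, -0.14, 0.26, 0.264, 0, -0.16, 0.292, 0.297, 0, -0.18, 0.325, 0.33, 0, -0.205],
  "grip": 1
}}

```text
time: 1.35
tool_pos: [393.1, 153.9, 203.1]
tool_rot: [[0.994, -0.11, -0.0], [-0.11, -0.994, 0.0], [-0.0, -0.0, -1.0]]
wrist_force: [0.6, 0.2, 0.6]
width: 1.0
gripper_force: 0.0
```

```bash
python3 - <<'E'
from workcell import arm
import numpy as np; from h import *
s=arm.state(); R=s["tool_rot"]; print(s["time"],s["tool_pos"],s["joints"],np.round(R,3))
ex=np.array([.9937,-.112,0]);print("shift",R.T@(np.array([598.3,-260.7,160])-s["tool_pos"]),"turn",-(np.arctan2(-.112,.9937)-np.arctan2(R[1,0],R[0,0])))
c=dict(np.load("top0.npz")); P=cloud(c); v,u=np.mgrid[:480,:640]; z=P[...,2]
im=c["image"].astype(int); m=(im.min(2)>150)&(u>165)&(u<260)&(v>200)&(v<300)&(z<300)
print("tray",rect(P,clean(m)))
E
```

```text
1.35 [393.14316884 153.89039006 203.13613905] [ 8.57055613e-01 -4.50166106e-01 -3.33819079e-01 -1.68450628e-04
 -1.68705650e+00  6.03178345e-01] [[ 0.994 -0.11  -0.   ]
 [-0.11  -0.994  0.   ]
 [-0.    -0.    -1.   ]]
shift [249.64515277 389.43459707  43.04922418] turn 0.0016935910497045958
tray ((474.9054870605469, 302.7385559082031), (195.62928771972656, 210.6658172607422), 88.48179626464844)
```

Emit:
{"api": "play_rows", "payload": {
  "rows": [0.028, 0.043, 0, 0, 0.056, 0.086, 0, 0, 0.083, 0.13, 0, 0, 0.111, 0.173, 0, 0, 0.139, 0.216, 0, 0, 0.167, 0.26, 0, 0, 0.194, 0.303, 0.01, 0, 0.222, 0.346, 0.02, 0, 0.2495, 0.3895, 0.03, 0.001, 0.2495, 0.3895, 0.03, 0.001]
}}

```text
time: 2.6
tool_pos: [596.7, -262.0, 168.8]
tool_rot: [[0.993, -0.116, -0.007], [-0.116, -0.993, 0.001], [-0.007, -0.001, -1.0]]
wrist_force: [-0.6, 0.6, -0.2]
width: 1.0
gripper_force: 0.0
```

```bash
python3 - <<'E'
from workcell import arm
import numpy as np; from h import *
c0=dict(np.load("top0.npz")); K=c0["K"];Ti=np.linalg.inv(c0["world_to_cam"])
def cast(u,v,h):
    d=Ti[:3,:3]@np.array([(u-K[0,2])/K[0,0],-(v-K[1,2])/K[1,1],-1]); o=Ti[:3,3]; return (o+d*(h-o[2])/d[2])[:2].round(1)
q=[(178.5,210.5),(250,212),(246.5,290.5),(175.5,289)]
a=[cast(*p,35) for p in q]; print("tray rim",a,np.mean(a,0))
c=arm.camera("wrist"); cv2.imwrite("pics/w1.png",c["image"][:,:,::-1]); np.savez("w1.npz",**c)
s=arm.state(); print(s["time"],s["tool_pos"],np.round(s["tool_rot"],3),s["joints"])
P=cloud(c); z=P[...,2]; ok=(c["depth"]>0)&(z<150)&(abs(P[...,0]-598)<80)&(abs(P[...,1]+261)<60)
m=clean(ok&(z>84)&(z<115)); print("tab",m.sum(),np.percentile(P[m],[2,50,98],axis=0).round(1),rect(P,m))
E
```

```text
tray rim [array([587.9, 403.1]), array([588.2, 197.3]), array([363.9, 199.7]), array([363.2, 401.9])] [475.8 300.5]
2.65 [ 596.81963369 -260.72880717  170.62816105] [[ 0.993 -0.115 -0.004]
 [-0.115 -0.993  0.001]
 [-0.004 -0.    -1.   ]] [-1.05596096e-01  1.79015120e-01  1.75537464e-01 -3.42132950e-04
 -1.57165895e+00  1.56119238e+00]
tab 968 [[ 588.2 -268.2   86.3]
 [ 604.6 -262.   100.6]
 [ 616.9 -255.6  102.1]] ((602.2740478515625, -261.7947998046875), (11.636945724487305, 29.646268844604492), 83.49536895751953)
```

View pics/w1.png

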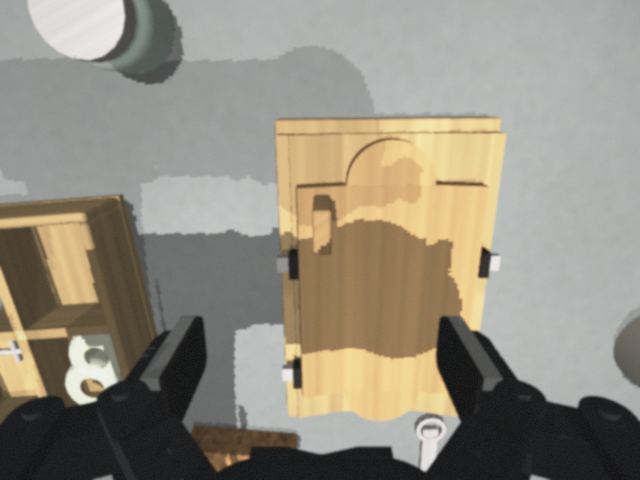

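The wrist view shows the tab at about (322,225), clear of the rubber pads at (290,263) and (290,373). I'll move 2 mm forward, descend and close.

Emit:
{"api": "play_rows", "payload": {
  "rows": [0.002, 0, 0.015, 0, 0.002, 0, 0.03, 0, 0.002, 0, 0.045, 0, 0.002, 0, 0.06, 0, 0.002, 0, 0.075, 0, 0.002, 0, 0.088, 0, 0.002, 0, 0.096, 0, 0.002, 0, 0.099, 0, 0.002, 0, 0.099, 0, 0.002, 0, 0.099, 0]
}}

```text
time: 3.9
tool_pos: [599.7, -260.0, 75.0]
tool_rot: [[0.994, -0.113, 0.001], [-0.113, -0.994, -0.0], [0.001, 0.0, -1.0]]
wrist_force: [-0.0, 0.4, -0.6]
width: 1.006
gripper_force: 0.0
```

Emit:
{"api": "play_rows", "payload": {
  "rows": [0, 0, 0, 0, 0, 0, 0, 0, 0, 0, 0, 0, 0, 0, 0, 0, 0, 0, 0, 0, 0, 0, 0, 0, 0, 0, 0, 0, 0, 0, 0, 0],
  "grip": 0
}}

```text
time: 4.9
tool_pos: [599.4, -259.8, 74.3]
tool_rot: [[0.994, -0.113, -0.0], [-0.113, -0.994, -0.0], [-0.0, 0.0, -1.0]]
wrist_force: [1.3, 0.2, -0.7]
width: 0.002
gripper_force: 0.0
```

```bash
python3 - <<'E'
from workcell import arm
import numpy as np; from h import *
s=arm.state(); print(s["time"],s["width"],s["gripper_force"],s["tool_pos"])
c=arm.camera("wrist"); d=arm.camera("scene")
b=cv2.resize(d["image"][170:310,170:350],(720,560)); cv2.imwrite("pics/s2.png",b[:,:,::-1]); cv2.imwrite("pics/w2.png",c["image"][:,:,::-1])
E
```

```text
4.9 0.0016678981530624853 0.0 [ 599.38800514 -259.83342084   74.32284806]
```

View pics/s2.png

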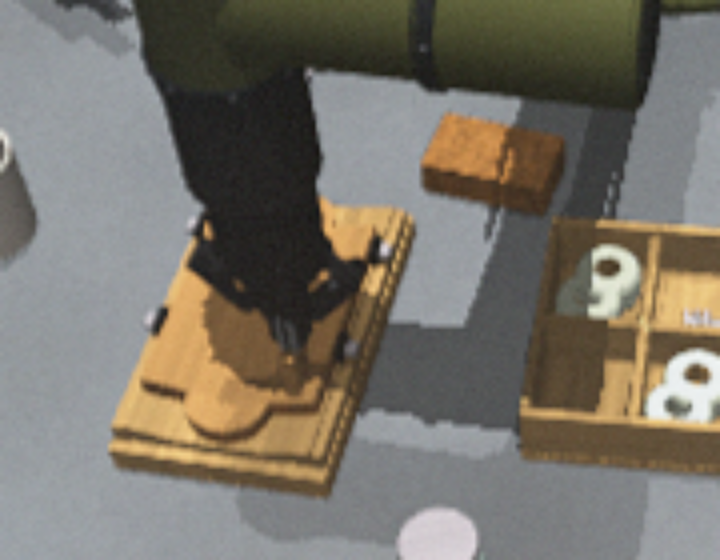

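View pics/w2.png

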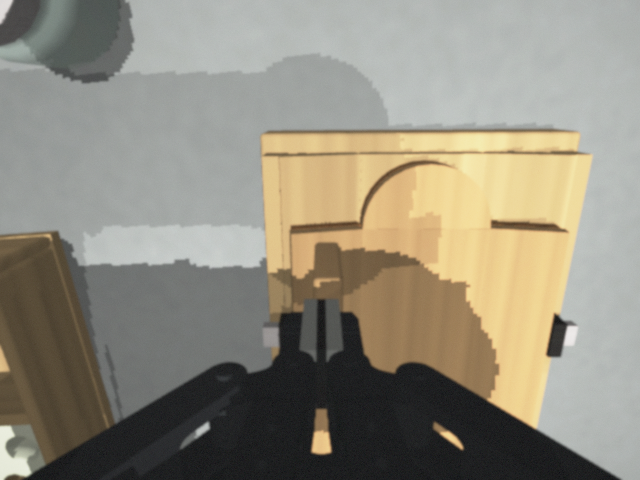

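The scene and wrist views show the fingers shut, with the tab still visible just ahead of them at wrist pixel (327,262). The grasp missed, with the fingers too far back. I'll measure the fingers and the tab together.

```bash
python3 - <<'E'
from workcell import arm
import numpy as np; from h import *
c=arm.camera("wrist"); P=cloud(c); np.savez("w3.npz",**c)
np.set_printoptions(linewidth=200,suppress=True)
for u in (310,322,327,335):
  print(u); print(np.c_[np.arange(235,380,8),[np.median(P[v-1:v+2,u-1:u+2].reshape(-1,3),0).round(0) for v in range(235,380,8)]].T)
W=c["world_to_cam"]; print(np.linalg.inv(W).round(2)); 
s=arm.state(); p=W@np.r_[s["tool_pos"],1]; K=c["K"]; print("TCP px",K[0,2]-K[0,0]*p[0]/p[2],K[1,2]+K[1,1]*p[1]/p[2])
E
```

```text
310
[[ 235.  243.  251.  259.  267.  275.  283.  291.  299.  307.  315.  323.  331.  339.  347.  355.  363.  371.  379.]
 [ 621.  617.  613.  608.  604.  600.  595.  591.  611.  611.  611.  612.  611.  611.  611.  612.  612.  612.  612.]
 [-256. -256. -255. -254. -254. -253. -253. -252. -256. -256. -256. -257. -257. -257. -257. -257. -257. -257. -258.]
 [  57.   57.   57.   57.   57.   58.   57.   57.  107.  113.  119.  125.  129.  134.  138.  144.  148.  152.  155.]]
322
[[ 235.  243.  251.  259.  267.  275.  283.  291.  299.  307.  315.  323.  331.  339.  347.  355.  363.  371.  379.]
 [ 620.  617.  617.  617.  617.  617.  615.  611.  611.  611.  611.  611.  611.  611.  611.  609.  606.  603.  600.]
 [-262. -261. -261. -261. -261. -261. -261. -261. -261. -261. -261. -261. -261. -261. -261. -260. -260. -260. -259.]
 [  56.   59.   71.   81.   89.   98.  101.  100.  107.  113.  119.  124.  130.  134.  138.  140.  140.  140.  140.]]
327
[[ 235.  243.  251.  259.  267.  275.  283.  291.  299.  307.  315.  323.  331.  339.  347.  355.  363.  371.  379.]
 [ 619.  616.  617.  617.  616.  
[... 277 characters left out ...]
29.  134.  139.  140.  141.  146.  148.]]
335
[[ 235.  243.  251.  259.  267.  275.  283.  291.  299.  307.  315.  323.  331.  339.  347.  355.  363.  371.  379.]
 [ 618.  616.  616.  616.  616.  616.  614.  611.  610.  611.  610.  611.  610.  610.  610.  612.  612.  611.  612.]
 [-268. -268. -267. -267. -267. -266. -266. -266. -266. -265. -265. -265. -265. -265. -265. -264. -264. -264. -264.]
 [  55.   59.   71.   81.   89.   98.  101.  101.  106.  114.  119.  125.  130.  134.  139.  144.  148.  151.  155.]]
[[  -0.11    0.94    0.32  681.35]
 [  -0.99   -0.11   -0.04 -268.26]
 [   0.     -0.32    0.95  244.91]
 [   0.      0.      0.      1.  ]]
TCP px 322.83355094350827 288.96897535832477
```

```bash
python3 - <<'E'
import numpy as np; from h import *
c=dict(np.load("w1.npz")); P=cloud(c); z=P[...,2]; m=(c["depth"]>0)&(z>115)&(z<400)
q=P[m]; print("open tips z",np.percentile(q[:,2],[0,.5,1,3,10]))
v,u=np.where(m); i=np.argsort(q[:,2])[20:60:5]; print(np.c_[u,v][i],q[i].round(0))
c=dict(np.load("w3.npz")); P=cloud(c); z=P[...,2]
v,u=np.mgrid[:480,:640]
for r in range(286,304,2): print(r,[tuple(P[r,k].round().astype(int)) for k in (296,304,310,316,322,328,335,342)])
E
```

```text
open tips z [209.19329309 212.76627769 214.63706102 219.89562814 233.29395905]
[[202 318]
 [203 326]
 [205 343]
 [435 356]
 [437 336]
 [204 337]
 [436 350]
 [203 324]] [[ 610. -219.  210.]
 [ 607. -219.  210.]
 [ 600. -218.  210.]
 [ 585. -303.  210.]
 [ 593. -304.  210.]
 [ 603. -219.  211.]
 [ 587. -303.  211.]
 [ 608. -219.  211.]]
286 [(np.int64(596), np.int64(-246), np.int64(60)), (np.int64(595), np.int64(-250), np.int64(59)), (np.int64(594), np.int64(-253), np.int64(58)), (np.int64(613), np.int64(-259), np.int64(100)), (np.int64(613), np.int64(-261), np.int64(100)), (np.int64(613), np.int64(-263), np.int64(101)), (np.int64(614), np.int64(-266), np.int64(102)), (np.int64(612), np.int64(-269), np.int64(100))]
288 [(np.int64(594), np.int64(-246), np.int64(59)), (np.int64(593), np.int64(-250), np.int64(58)), (np.int64(593), np.int64(-253), np.int64(58)), (np.int64(613), np.int64(-259), np.int64(101)), (np.int64(613), np.int64(-261), np.int64(101)), (np.int64(613), np.int64(-263), np.int64(101)), (np.int64(612), np.int64(-266), np.int64(101)), (np.int64(611), np.int64(-269), np.int6
[... 2007 characters left out ...]
t64(-254), np.int64(108)), (np.int64(612), np.int64(-256), np.int64(109)), (np.int64(612), np.int64(-258), np.int64(109)), (np.int64(611), np.int64(-261), np.int64(108)), (np.int64(610), np.int64(-263), np.int64(107)), (np.int64(610), np.int64(-266), np.int64(107)), (np.int64(606), np.int64(-268), np.int64(99))]
302 [(np.int64(586), np.int64(-245), np.int64(59)), (np.int64(611), np.int64(-254), np.int64(109)), (np.int64(612), np.int64(-256), np.int64(110)), (np.int64(611), np.int64(-258), np.int64(110)), (np.int64(611), np.int64(-261), np.int64(110)), (np.int64(610), np.int64(-263), np.int64(109)), (np.int64(610), np.int64(-265), np.int64(109)), (np.int64(605), np.int64(-268), np.int64(99))]
```

Depth shows the shut fingertips at z≈104, just above the tab top at 101. The real tips sit about 38 mm behind where the stated TCP puts them, and the open-finger view agrees. I'll open, go 40 mm lower with a 2 mm y correction, and re-grip.

Emit:
{"api": "play_rows", "payload": {
  "rows": [0, 0.002, 0, 0, 0, 0.002, 0, 0, 0, 0.002, 0, 0, 0, 0.002, 0, 0, 0, 0.002, 0, 0, 0, 0.002, 0, 0, 0, 0.002, 0, 0, 0, 0.002, 0, 0],
  "grip": 1
}}

```text
time: 6.05
tool_pos: [599.2, -261.8, 74.4]
tool_rot: [[0.994, -0.112, -0.0], [-0.112, -0.994, -0.0], [-0.0, 0.0, -1.0]]
wrist_force: [1.5, 0.0, 0.5]
width: 1.001
gripper_force: 0.0
```

Emit:
{"api": "play_rows", "payload": {
  "rows": [0, 0, 0.006, 0, 0, 0, 0.013, 0, 0, 0, 0.02, 0, 0, 0, 0.027, 0, 0, 0, 0.033, 0, 0, 0, 0.038, 0, 0, 0, 0.04, 0, 0, 0, 0.04, 0]
}}

```text
time: 7.05
tool_pos: [599.2, -261.9, 34.3]
tool_rot: [[0.994, -0.113, -0.0], [-0.113, -0.994, -0.0], [-0.0, 0.0, -1.0]]
wrist_force: [-0.3, -0.3, 0.2]
width: 1.001
gripper_force: 0.0
```

Emit:
{"api": "play_rows", "payload": {
  "rows": [0, 0, 0, 0, 0, 0, 0, 0, 0, 0, 0, 0, 0, 0, 0, 0, 0, 0, 0, 0, 0, 0, 0, 0, 0, 0, 0, 0, 0, 0, 0, 0],
  "grip": 0
}}

```text
time: 8.05
tool_pos: [599.2, -262.1, 34.5]
tool_rot: [[0.994, -0.113, 0.0], [-0.113, -0.994, -0.0], [0.0, 0.0, -1.0]]
wrist_force: [0.3, -2.7, -0.4]
width: 0.134
gripper_force: 59.0
```

Emit:
{"api": "play_rows", "payload": {
  "rows": [-0.0005, 0, -0.003, 0, -0.001, 0, -0.006, 0, -0.002, 0, -0.009, 0, -0.0025, 0, -0.012, 0, -0.003, 0, -0.015, 0, -0.0035, 0, -0.018, 0, -0.004, 0, -0.021, 0, -0.005, 0, -0.023, 0, -0.005, 0, -0.023, 0]
}}

```text
time: 9.18
tool_pos: [594.2, -261.3, 57.7]
tool_rot: [[0.994, -0.113, 0.0], [-0.113, -0.994, -0.0], [0.0, 0.0, -1.0]]
wrist_force: [-1.2, -2.1, -5.8]
width: 0.135
gripper_force: 58.8
```

```bash
python3 - <<'E'
from workcell import arm
import numpy as np; from h import *
d=arm.camera("scene"); c=arm.camera("wrist"); P=cloud(c); np.savez("w4.npz",**c); np.savez("s4.npz",**d)
b=np.hstack([cv2.resize(d["image"][180:300,190:290],(400,480)),cv2.resize(c["image"],(400,300),interpolation=3)[:,:] if 0 else cv2.resize(c["image"][120:480,200:600],(400,480))]); cv2.imwrite("pics/s4.png",b[:,:,::-1])
s=arm.state(); print(s["time"],s["width"],s["gripper_force"],s["wrist_force"],s["torque"])
E
```

```text
9.275 0.1298153871396722 58.86922359466553 [-1.37690257 -2.89984157 -5.20282272] [-0.63171192  0.11161972  0.25103228]
```

View pics/s4.png

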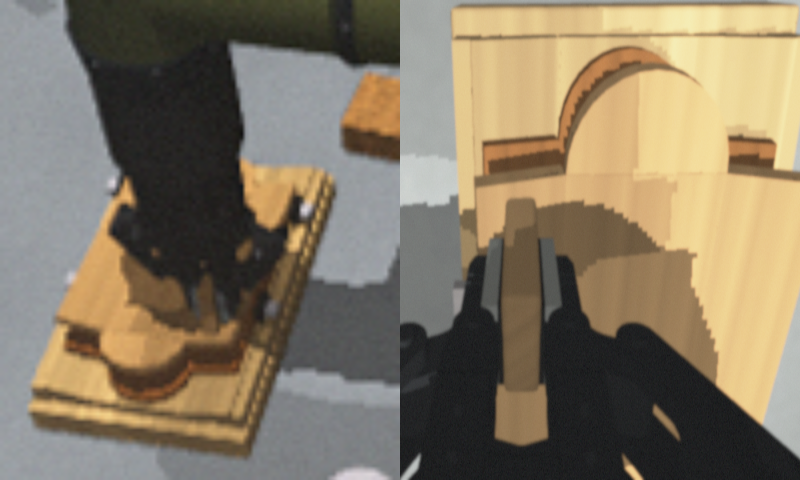

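The views show the tab held between the pads and the tabbed end up, with the blank's orange edge still in the form. I'll continue along the arc to about 0.24 rad.

Emit:
{"api": "play_rows", "payload": {
  "rows": [-0.001, 0, -0.003, 0, -0.002, 0, -0.006, 0, -0.003, 0, -0.009, 0, -0.004, 0, -0.012, 0, -0.005, 0, -0.015, 0, -0.006, 0, -0.018, 0, -0.007, 0, -0.02, 0, -0.0075, 0, -0.022, 0, -0.0075, 0, -0.022, 0]
}}

```text
time: 10.4
tool_pos: [587.0, -260.3, 80.0]
tool_rot: [[0.994, -0.112, 0.001], [-0.112, -0.994, -0.0], [0.001, 0.0, -1.0]]
wrist_force: [-0.3, 0.7, -1.5]
width: 0.133
gripper_force: 59.2
```

```bash
cat >> h.py <<'E'
def plate(P,g):
    """fit the caul plate: points in tool-side frame around grip g; returns slopes"""
    pass
E
python3 - <<'E'
from workcell import arm
import numpy as np; from h import *
d=arm.camera("scene"); t=arm.camera("top"); c=arm.camera("wrist"); np.savez("w5.npz",**c)
s=arm.state(); print(s["time"],s["width"],s["gripper_force"],s["wrist_force"],s["torque"])
R=s["tool_rot"]; ex=R[:,0]; ey=-R[:,1]
g=s["tool_pos"]+[0,0,48-1]  # grip point by measured offset
for n,k in [("scene",d),("wrist",c)]:
    P=cloud(k)-g; x=P@ex; y=P@ey; z=P[...,2]; ok=(k["depth"]>0)
    for a in (45,30,20,-30,-90,-120,-150,-180):
        for b in (-50,):
            m=ok&(abs(x-a)<5)&(abs(y-b)<6)&(z<60); print(n,a,b,m.sum(),np.median(z[m]).round(1) if m.any() else None)
b=np.hstack([cv2.resize(d["image"][180:300,190:290],(400,480)),cv2.resize(c["image"][120:480,200:600],(400,480))]); cv2.imwrite("pics/s5.png",b[:,:,::-1])
E
```

```text
10.55 0.1319683689410903 59.15625214576721 [-0.57857906  0.91305923 -0.77260838] [ 0.08664425 -0.05478667  0.06830561]
scene 45 -50 17 -77.0
scene 30 -50 20 -53.0
scene 20 -50 18 -80.3
scene -30 -50 8 -36.6
scene -90 -50 0 None
scene -120 -50 0 None
scene -150 -50 0 None
scene -180 -50 0 None
wrist 45 -50 812 -20.9
wrist 30 -50 691 -24.3
wrist 20 -50 615 -26.5
wrist -30 -50 360 -38.0
wrist -90 -50 0 None
wrist -120 -50 0 None
wrist -150 -50 0 None
wrist -180 -50 0 None
```

View pics/s5.png

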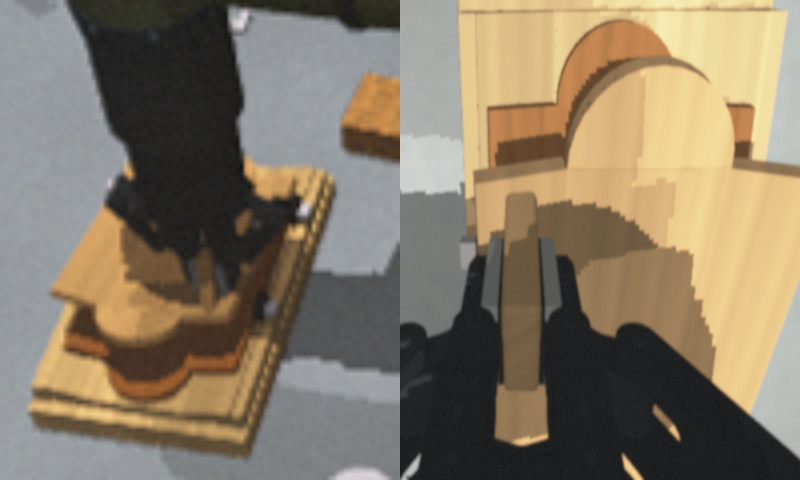

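The slope is now about 0.23 rad with the forces nearly zero, so the pads have let go. The blank is still in place. I'll lift straight up.

Emit:
{"api": "play_rows", "payload": {
  "rows": [0, 0, -0.003, 0, 0, 0, -0.007, 0, 0, 0, -0.012, 0, 0, 0, -0.019, 0, 0, 0, -0.028, 0, 0, 0, -0.038, 0, 0, 0, -0.048, 0, 0, 0, -0.056, 0, 0, 0, -0.06, 0, 0, 0, -0.06, 0]
}}

```text
time: 11.8
tool_pos: [586.8, -260.4, 139.6]
tool_rot: [[0.994, -0.113, 0.0], [-0.113, -0.994, -0.0], [0.0, 0.0, -1.0]]
wrist_force: [0.0, -0.5, -1.4]
width: 0.13
gripper_force: 59.2
```

Emit:
{"api": "play_rows", "payload": {
  "rows": [0, 0, -0.006, 0, 0, 0, -0.016, 0, 0, 0, -0.028, 0, 0, 0, -0.041, 0, 0, 0, -0.054, 0, 0, 0, -0.067, 0, 0, 0, -0.078, 0, 0, 0, -0.086, 0, 0, 0, -0.09, 0, 0, 0, -0.09, 0]
}}

```text
time: 13.05
tool_pos: [586.8, -260.4, 229.4]
tool_rot: [[0.994, -0.113, 0.0], [-0.113, -0.994, -0.0], [0.0, -0.0, -1.0]]
wrist_force: [-1.0, -0.5, -1.3]
width: 0.13
gripper_force: 59.1
```

```bash
cat > chk.py <<'E'
from workcell import arm
import numpy as np; from h import *
t=arm.camera("top"); c=arm.camera("wrist"); np.savez("last.npz",**c)
s=arm.state(); print(s["time"],s["tool_pos"],s["joints"].round(2) if hasattr(s["joints"],"round") else s["joints"],s["width"],s["gripper_force"],s["wrist_force"])
R=np.array(s["tool_rot"]); ex=R[:,0]; ey=-R[:,1]; g=np.array(s["tool_pos"])+[0,0,47]
P=cloud(c)-g; x=P@ex; y=P@ey; z=P[...,2]; m=(c["depth"]>0)&(abs(y+50)<6)&(x>-35)&(x<45)&(abs(z)<70)
k=np.polyfit(x[m],z[m],1); print("pitch slope",k,m.sum())
for b in (-105,-75,-50,-25):
    q=(c["depth"]>0)&(abs(y-b)<4)&(abs(x-20)<6)&(abs(z)<70); print("y",b,q.sum(),np.median(z[q]) if q.any() else None)
cv2.imwrite("pics/chk.png",np.hstack([t["image"][160:320,140:480],cv2.resize(c["image"],(213,160))])[:,:,::-1])
E
python3 chk.py
```

```text
13.15 [ 586.62816459 -260.2864707   228.7729204 ] [-0.11  0.16  0.26 -0.   -1.67  1.56] 0.13162905782506445 59.123284220695496 [-0.56755156 -0.33876284 -1.86134625]
pitch slope [0.36078664 1.07290515] 7296
y -105 620 -21.212447222597774
y -75 500 -26.610965157426833
y -50 493 -26.536194960585163
y -25 517 -26.428082913781708
```

```bash
python3 - <<'E'
import numpy as np; from h import *
c=dict(np.load("last.npz")); g=np.array([586.63,-260.29,228.77+47]); ex=np.array([.994,-.113,0]); ey=np.array([.113,.994,0])
P=cloud(c)-g; x=P@ex; y=P@ey; z=P[...,2]
for b in (-70,-50,-35):
    r=[]
    for a in (-40,-30,-20,0,20,30,40):
        q=(c["depth"]>0)&(abs(y-b)<4)&(abs(x-a)<4)&(z<-10)&(z>-60); r.append((a,q.sum(),np.median(z[q]).round(1) if q.any() else None))
    print(b,r)
E
```

```text
-70 [(-40, np.int64(169), np.float64(-40.4)), (-30, np.int64(209), np.float64(-38.1)), (-20, np.int64(226), np.float64(-35.7)), (0, np.int64(267), np.float64(-31.2)), (20, np.int64(333), np.float64(-26.7)), (30, np.int64(364), np.float64(-24.3)), (40, np.int64(412), np.float64(-22.1))]
-50 [(-40, np.int64(0), None), (-30, np.int64(202), np.float64(-38.1)), (-20, np.int64(234), np.float64(-35.8)), (0, np.int64(267), np.float64(-31.1)), (20, np.int64(329), np.float64(-26.6)), (30, np.int64(363), np.float64(-24.3)), (40, np.int64(405), np.float64(-22.1))]
-35 [(-40, np.int64(45), np.float64(-39.9)), (-30, np.int64(208), np.float64(-38.0)), (-20, np.int64(231), np.float64(-35.7)), (0, np.int64(271), np.float64(-31.1)), (20, np.int64(328), np.float64(-26.5)), (30, np.int64(368), np.float64(-24.3)), (40, np.int64(402), np.float64(-22.0))]
```

The caul hangs steadily at 0.23 rad with no sag. Now the carry over to the tray.

Emit:
{"api": "play_rows", "payload": {
  "rows": [-0.001, -0.005, 0, 0, -0.003, -0.014, 0, 0, -0.005, -0.028, 0, 0, -0.009, -0.046, 0, 0, -0.013, -0.068, 0, 0, -0.018, -0.093, 0, 0, -0.023, -0.12, 0, 0, -0.028, -0.148, 0, 0, -0.033, -0.176, 0, 0, -0.039, -0.204, 0, 0]
}}

```text
time: 14.4
tool_pos: [570.5, -51.4, 229.6]
tool_rot: [[0.994, -0.112, 0.001], [-0.112, -0.994, 0.0], [0.001, -0.0, -1.0]]
wrist_force: [-0.2, -0.4, -0.5]
width: 0.135
gripper_force: 59.1
```

Emit:
{"api": "play_rows", "payload": {
  "rows": [-0.005, -0.028, 0, 0, -0.011, -0.056, 0, 0, -0.016, -0.084, 0, 0, -0.021, -0.112, 0, 0, -0.027, -0.14, 0, 0, -0.032, -0.168, 0, 0, -0.037, -0.196, 0, 0, -0.043, -0.224, 0, 0, -0.048, -0.252, 0, 0, -0.053, -0.28, 0, 0]
}}

```text
time: 15.65
tool_pos: [548.9, 232.6, 229.6]
tool_rot: [[0.994, -0.112, 0.0], [-0.112, -0.994, 0.0], [0.0, -0.0, -1.0]]
wrist_force: [-0.5, -0.5, -0.8]
width: 0.13
gripper_force: 59.2
```

Emit:
{"api": "play_rows", "payload": {
  "rows": [-0.005, -0.026, 0, 0, -0.009, -0.049, 0.003, 0, -0.013, -0.068, 0.007, 0, -0.016, -0.083, 0.012, 0, -0.018, -0.094, 0.017, 0, -0.019, -0.102, 0.021, 0, -0.02, -0.107, 0.024, 0, -0.021, -0.11, 0.026, 0, -0.021, -0.111, 0.027, 0, -0.021, -0.111, 0.027, 0]
}}

```text
time: 16.9
tool_pos: [541.5, 343.3, 202.4]
tool_rot: [[0.994, -0.113, 0.0], [-0.113, -0.994, -0.0], [0.0, 0.0, -1.0]]
wrist_force: [0.8, -0.3, -1.6]
width: 0.134
gripper_force: 59.1
```

```bash
python3 chk.py
```

```text
17.0 [541.53680301 343.33142127 202.54313855] [ 0.88  0.15  0.2   0.   -1.62  0.58] 0.1314366783742978 59.146462082862854 [-0.12485727 -0.01242936 -1.35717462]
pitch slope [0.35566616 0.82558626] 7281
y -105 629 -21.340592295497544
y -75 496 -26.623146217783443
y -50 499 -26.682964805544742
y -25 508 -26.645400138922682
```

View pics/chk.png

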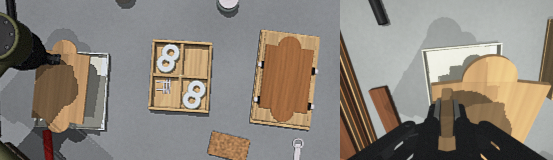

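The picture shows the caul over the tray and the blank still in its form. I'll do one quick depth check of the caul's centre before handing in.

```bash
python3 - <<'E'
from workcell import arm
import numpy as np; from h import *
t=arm.camera("top"); P=cloud(t); im=t["image"].astype(int); v,u=np.mgrid[:480,:640]
m=(u>160)&(u<250)&(v>190)&(v<310)&(P[...,2]>140)&(P[...,2]<280)&(im[...,0]-im[...,2]>30)
m=clean(m); q=P[m]; print(m.sum(),rect(P,m),np.percentile(q,[1,50,99],axis=0).round())
f=(u>395)&(u<455)&(v>190)&(v<290)&(im[...,0]-im[...,2]>75)&(P[...,2]<300); print("blank",rect(P,clean(f)))
s=arm.state(); print(s["qvel"],s["time"])
E
```

```text
3690 ((474.77020263671875, 300.4532470703125), (136.7519073486328, 237.49264526367188), 83.5503921508789) [[365. 230. 177.]
 [468. 295. 205.]
 [585. 369. 232.]]
blank ((527.72998046875, -310.161376953125), (146.21507263183594, 251.9947509765625), 86.11407470703125)
[ 6.52164300e-04  6.45364634e-04  8.48308040e-04 -5.44662533e-04
 -2.55822147e-04  6.69398072e-05] 17.05
```

The caul's centre measures (475, 300) at about 200 mm height and it is still. Handing in.

```bash
python3 -c "
from workcell import arm
print(arm.finish_job())"
```

```text
the job is handed in; nothing more can be done
None
```

The caul was peeled off tab end first and handed in (no verdict was returned) held still over the middle of the tray, about 20 cm up and tilted roughly 0.23 rad, with the blank still in its form and no bystander touched as far as the pictures show.

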